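Set the bench air selector to outlet three

TASK

Gently push the upright tab of the bench's air selector until its pointer stands at the middle of the plate with three pips, then press the button at the centre of the selector all the way down to open the air, and let it come up again. Only push and press: do not squeeze, force or pull up any part of the selector, do not press the button before the pointer is at the three-pip plate, and leave the things standing around alone.

Things in the scene. Friction and masses are not known exactly. Their poses are not given: they have to be found in the camera images.
- selector: air selector fixed to the bench: flat round grey housing, 260 mm across, 30 mm high; origin at the centre of its underside, z up along the dial's axis. Brass hose stubs stick out of its side to radius 154 mm. On top turns a round aluminium dial about the selector's centre (radius 79 mm, upper face 42 mm above the bench); through its middle stands a fixed hub, radius 24 mm, with the button on it
- dial (a joint): angle of the dial in rad, stops at -2.15 and 2.15; 0: tab and pointer stand in the selector's own -x direction; grows counter-clockwise seen from above. Stiff (about 4 N at the tab turns it), stays where it is left, no clicks. Starts between -0.25 and 0.25, at no plate
- tab_top (a point): top of the dark upright tab on the dial, 82 mm above the bench; the tab is 14 mm wide along the circle, 22 mm radially, centred at radius 66 mm, and stands 40 mm above the dial's face. The dial is only held down by a spring (about 8 N with its weight) and could be pulled up off its seat: it must not be
- pointer (a point): point at radius 104 mm straight outward of the tab, 34 mm above the bench, where the pointer (small dark tongue at the dial's rim, in line with the tab) aims; turns with the dial and lies over a plate's centre when the pointer stands at that plate's middle
- mark3: white round plate with three raised dark pips (10 mm across), 45 mm across, 3 mm thick, fixed; origin at the centre of its underside, 30 mm above the bench. Four such plates with 1, 2, 3 and 4 pips lie on the housing round the dial, centres at radius 104 mm, at 1.0 and 1.8 rad to either side of the selector's -x direction; which lies where changes
- air_button (a joint): travel of the button in m: 0 up, 0.006 all the way down; spring return, about 5 N when fully down
- air_button_top (a point): centre of the upper face (26 mm across) of the steel button on the selector's axis, 72 mm above the bench when up; pressed straight down. Its black collar, 42 mm across, ends 10 mm lower
- tape_measure: yellow tape measure, 61x76x66 mm, loose; origin at the centre of its underside
- sanding_block: brown sanding block, 105x123x32 mm, loose; origin at the centre of its underside
- driver_red: screwdriver with a red handle, 76x177x30 mm, loose, lying; origin at the centre of its underside
- paste_pot0: small white pot with a lid, 45x46x34 mm, loose; origin at the centre of its underside
- jar_blue_lid: glass jar with a blue lid, 64x64x88 mm, loose; origin at the centre of its underside

How it is judged:
By the outcome, as a careful person would: the job done as asked, in the order asked, and still so for the second after the job is handed in, with the robot touching nothing.
It also fails if it takes over 45 s, if anything falls off the work surface, if the arm or the gripper's body presses on something with over 40 N, if the wrist force passes 120 N, or if a joint passes its speed limit or range.

ROBOT

A 7-joint arm with a two-finger parallel gripper is mounted at the origin on a cart in front of the work surface, level with it; the furniture and walls round the work are solid. World frame = base frame: x ahead of the robot, y to its left, z up, the work surface at z = 0. Lengths are in m, angles in rad, forces in N, time in s.
With the tool pointing down it reaches from about 0.35 to 0.9 m from the base axis. Payload 8.1 kg.
Tool frame: the origin (TCP) lies midway between the tips of the shut fingers; the grasp point (between the pads) lies 19 mm behind it; x points along the fingers, z is the direction in which the jaws open and shut, and the axes are right-handed (so a half turn about x gives the same grasp; the last joint's range is limited). The gripper opens to 92 mm and grips with 3 to 60 N. Pads are 19 mm wide; open, the fingers measure 130 mm over their backs; the gripper's body (75 mm by 190 mm) begins 47 mm behind the grasp point.
Start: joints at [1.183, 0.434, 0.025, 1.573, -0.012, 1.134, -0.075], TCP at [0.176, -0.6, 0.227] pointing down, gripper open.
Joint ranges: [-2.62, 2.62], [-0.44, 2.09], [-1.27, 1.32], [0.08, 2.57], [-1.32, 4.46], [0.12, 2], [-2.74, 2.74]. Speed limits (rad/s): [2.22, 2.22, 3.01, 3.01, 3.14, 3.14, 3.14].

INTERFACE

Orientations are given as a rotation vector (axis times angle).
In Python, from cell import arm, optics, finder gives the robot as it stands.
- The arm moves only by the tool send_rows, never from a script. Its argument "rows" is a list that holds one entry, the list of rows, each a list of 7 numbers: the shift along the tool's x, y, z in mm, then the turn, a rotation vector about the tool's x, y, z in degrees, then the opening in per cent of the stroke, from 0 (shut) to 100 (fully open). A call has exactly 8 rows; each row is the pose to reach, as a shift and turn from the pose commanded when the call began, along the tool's axes at that moment; what a row does not reach only later rows make up. A row lasts 1/10 s, in which the tool goes at most 50 mm and 8.59 degrees, less where a joint would pass 70% of its speed; a pose out of reach is approached as far as the arm can. A call with a gripper value outside its range is refused whole. The fingers move at their own pace and stop on an object; "grip_force" is the grip in N (left out, the last holds). Time passes only in rows, so rows that repeat a pose let the fingers close, or fill a call up. It gives the time, the measured TCP pose, the force and the opening at its end, in the units of the state.
- arm.observe(): the state, without advancing time (a new reading comes with each control period).
- optics.get_image(name): name is "side" or "top" or "wrist"; returns (picture, depth): 384x512x3 uint8, red, green, blue; 384x512 float32, m along the optical axis (not along the pixel's ray), 0 where there is no reading.
- optics.get_calibration(name): a dict with "camera_matrix" (3x3 intrinsics, pixels), "position" and "orientation" of the camera in the world; the wrist camera has in their place "T_tool_cam" (4x4, takes a point from camera to tool coordinates, whose origin is the TCP and whose axes are the tool frame's). Camera axes: x right, y up, looking along -z (the intrinsics and any distortion apply to the point x, -y, -z); pixel columns grow to the right and rows downward; lengths in m; the calibration is good to about 2 mm. The wrist camera is an equidistant fisheye: a pixel r from the principal point sees the ray r / f radians off the axis. A picture is of the moment at which its call begins: read the wrist's pose just before it. get_calibration takes no time and is no camera call.
- arm.sign_off(): hands the job in, once; it reports no verdict.
Trained networks look in the newest picture that a camera, given by its name, has taken for a name from the list of things; names that differ only in an ending like _2 or _b are one class to them, and where a whole thing is asked for, a point or a joint stands for the part that bears it (a point fixed in the world has none). Each returns a list of dicts, best first, with "confidence" (0 to 1); they miss things now and then, are a little off and sometimes report something else, mostly with a low value. They report only what shows in the picture. A call takes as long as a camera call.
- finder.search_frame(camera, thing): "bbox" ([left, top, width, height] in pixels, round what is visible of it).
- finder.regions_of(camera, thing): "region" (384x512 bool, what is visible of it) and "bbox" ([left, top, width, height] in pixels, round what is visible of it).
- finder.place_of(camera, thing): "xy" ([column, row] in pixels: a listed point, or the origin of a listed thing).
The state is a dict: "clock": time; "joints": joint angles; "dq": joint speeds; "joint_efforts": joint torques, N m; "position": TCP position; "ee_rot": TCP orientation; "force": force on the tool from outside, world axes, zero at the start; "ft_torque": the same for the moment, N m; "width": opening from 0.0 (shut) to 1.0 (fully open).
Only numpy, scipy, OpenCV 4.12 (cv2) and the standard library are available. Lean on these libraries where they do the work, as an engineer would, in place of code of your own. Each camera call takes 0.05 s, during which the arm holds its last target.

## Working session

There is one attempt and no reset: what is moved stays moved. The work goes in short steps, Python scripts to look and compute and a tool call to move; the robot and the scene stay as the last step left them, time stands still between calls to the robot, and variables do not carry over. Pictures are saved under pics/ and viewed, and the job is handed in when it is done.

Besides the shell and the picture viewer there is one more tool, called after "Request:" as name(argument=value, ...) on one line, values as JSON. send_rows: Moves the arm, as the interface text tells. Its arguments: {"type":"object","properties":{"rows":{"type":"array"},"grip_force":{"type":"number"}},"required":["rows"]}

```bash
mkdir -p pics; ls; python3 - <<'E'
from cell import arm, optics, finder
import cv2,numpy as np
s=arm.observe(); print({k:np.round(v,4).tolist() for k,v in s.items()})
for n in ("top","side","wrist"):
    im,d=optics.get_image(n); cv2.imwrite(f"pics/{n}0.png",im[...,::-1]); np.save(f"{n}0.npy",d)
    print(n,optics.get_calibration(n))
    for t in ("selector","tab_top","pointer","mark3","air_button_top"):
        try: print(t,[(np.round(r["xy"],1).tolist(),round(r["confidence"],2)) for r in finder.place_of(n,t)[:3]])
        except Exception as e: print(t,e)
E
```

```text
pics
{'clock': 0.0, 'joints': [1.1834, 0.4352, 0.025, 1.5741, -0.0116, 1.134, -0.0751], 'dq': [-0.0009, -0.0002, 0.0012, 0.0018, -0.0003, 0.0015, -0.002], 'joint_efforts': [-0.0008, -66.7858, 0.9842, -31.4459, -0.0607, 0.0428, 0.0002], 'position': [0.1754, -0.5993, 0.2259], 'ee_rot': [0.9978, 1.3319, -0.9964], 'force': [1.0462, 0.8026, 0.4358], 'ft_torque': [0.0344, 0.0256, 0.0024], 'width': 1.0062}
top {'camera_matrix': array([[389.74982333,   0.        , 254.78321719],
       [  0.        , 389.74982333, 184.01216487],
       [  0.        ,   0.        ,   1.        ]]), 'position': array([0.41752464, 0.03280969, 1.10989339]), 'orientation': array([ 0.13896817, -0.11092775, -1.58930633])}
selector [([258.4, 210.1], 0.75)]
tab_top [([258.5, 233.0], 0.75), ([260.3, 206.9], 0.54)]
pointer [([258.9, 249.5], 0.55)]
mark3 [([297.0, 201.7], 0.76)]
air_button_top [([259.7, 208.1], 0.49)]
side {'camera_matrix': array([[398.15254549,   0.        , 252.92988788],
       [  0.        , 398.15254549, 186.33725358],
       [  0.        ,   0.        ,   1.        ]]), 'position': array([0.073971
[... 205 characters left out ...]
.7], 0.8)]
mark3 [([279.7, 185.1], 0.48), ([294.3, 193.7], 0.16)]
air_button_top [([271.0, 187.9], 0.4)]
wrist {'camera_matrix': array([[297.31863964,   0.        , 259.41522633],
       [  0.        , 297.31863964, 194.97716534],
       [  0.        ,   0.        ,   1.        ]]), 'T_tool_cam': array([[ 3.91605766e-04,  3.06780231e-01, -9.51780298e-01,
        -1.56457289e-01],
       [-4.64340161e-04,  9.51780325e-01,  3.06780049e-01,
         8.32593948e-02],
       [ 9.99999816e-01,  3.21812981e-04,  5.15173045e-04,
         4.12902701e-04],
       [ 0.00000000e+00,  0.00000000e+00,  0.00000000e+00,
         1.00000000e+00]])}
selector []
tab_top []
pointer []
mark3 []
air_button_top []
```

```bash
python3 - <<'E'
import cv2
a=cv2.imread("pics/top0.png"); c=a[130:290,170:350]
cv2.imwrite("pics/top0c.png",cv2.resize(c,None,fx=3.7,fy=3.7,interpolation=cv2.INTER_CUBIC))
E
```

```text
(no output)
```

View pics/top0.png

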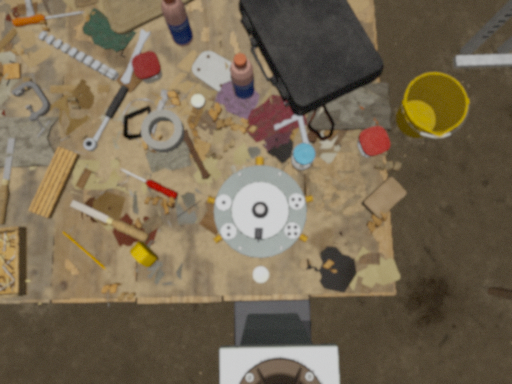

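View pics/side0.png

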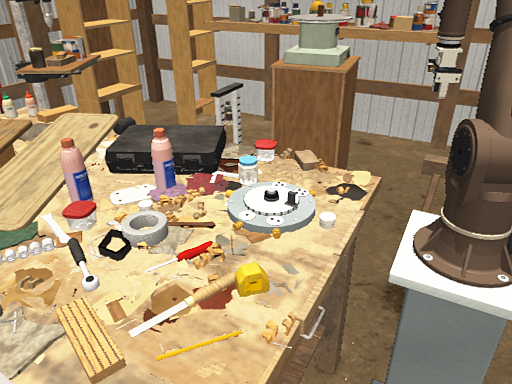

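```bash
sleep 1
```

```text
(no output)
```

View pics/top0c.png

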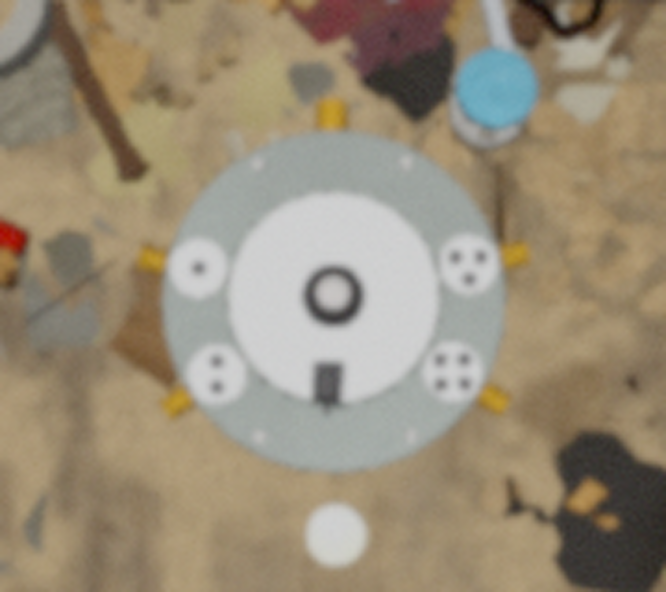

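```bash
cat > h.py <<'E'
from cell import arm, optics, finder
import cv2,numpy as np
from scipy.spatial.transform import Rotation as R
def ray(n,uv):
    c=optics.get_calibration(n);K=c["camera_matrix"]
    v=np.array([(uv[0]-K[0,2])/K[0,0],-(uv[1]-K[1,2])/K[1,1],-1.])
    return c["position"],R.from_rotvec(c["orientation"]).as_matrix()@v
def onz(n,uv,z):
    p,d=ray(n,uv); return p+d*(z-p[2])/d[2]
def proj(n,P):
    c=optics.get_calibration(n);K=c["camera_matrix"]
    q=R.from_rotvec(c["orientation"]).as_matrix().T@(np.asarray(P)-c["position"])
    return K[0,2]+K[0,0]*q[0]/-q[2], K[1,2]+K[1,1]*q[1]/q[2]
E
python3 - <<'E'
from h import *
from scipy.optimize import least_squares
pl={-1.8:(197,267),1.8:(468,265),-1.0:(215,375),1.0:(454,372)}
A=list(pl); P=np.array([onz("top",np.array(pl[a])/3.7+np.array([170,130]),.033)[:2] for a in A])
def m(x): return np.array([[x[0]-.104*np.cos(x[2]+a),x[1]-.104*np.sin(x[2]+a)] for a in A])
r=least_squares(lambda x:(m(x)-P).ravel(),[.5,0,0]); print(r.x,np.round((m(r.x)-P)*1000,1))
c=r.x[:2]
for n,uv,z in (("top",(258.5,233.),.082),("top",(258.9,249.5),.034),("top",(258.4,210.1),0),("top",np.array([333,294])/3.7+[170,130],.072),("top",np.array([336,536])/3.7+[170,130],.034),("side",(293.9,192.5),.082),("side",(307.3,211.7),.034),("side",(271,187.9),.072),("side",(272,213.3),0),("side",(327.5,215),.034),("side",(248,160),.088),("top",np.array([497,88])/3.7+[170,130],.088)):
    w=onz(n,uv,z); d=w[:2]-c; print(n,np.round(w,4),"r",round(np.hypot(*d),4),"dial",round(np.arctan2(-d[1],-d[0])-r.x[2],3))
print(R.from_rotvec(arm.observe()["ee_rot"]).as_matrix().round(3))
E
```

```text
[ 0.51559702  0.03729144 -0.01129085] [[-0.6 -0.7]
 [ 0.2  0.1]
 [ 0.4 -0.8]
 [-0.   1.5]]
top [0.4521 0.0424 0.082 ] r 0.0637 dial -0.069
top [0.4091 0.0427 0.034 ] r 0.1066 dial -0.04
top [0.5197 0.042  0.    ] r 0.0062 dial -2.276
top [0.5147 0.0371 0.072 ] r 0.0009 dial 0.222
top [0.3416 0.0391 0.034 ] r 0.174 dial 0.001
side [0.4391 0.053  0.082 ] r 0.0781 dial -0.192
side [0.3955 0.0561 0.034 ] r 0.1215 dial -0.144
side [0.5148 0.0423 0.072 ] r 0.0051 dial -1.395
side [0.5015 0.0607 0.    ] r 0.0273 dial -1.018
side [0.3406 0.0463 0.034 ] r 0.1752 dial -0.04
side [ 0.6497 -0.0636  0.088 ] r 0.1678 dial 2.508
top [ 0.6601 -0.0852  0.088 ] r 0.1895 dial 2.45
[[ 0.     0.96   0.281]
 [ 0.     0.281 -0.96 ]
 [-1.     0.    -0.   ]]
```

```bash
cat >> h.py <<'E'
C=np.array([.5154,.0373]); YAW=-.011
def pose(dial,gap,z,r=.066,side=-1):
    t=dial+YAW; er=-np.array([np.cos(t),np.sin(t)]); et=np.array([np.sin(t),-np.cos(t)])
    p=C+r*er+side*(.026+gap)*et
    return np.r_[p,z], np.degrees(np.arctan2(et[1],et[0]))   # pos, yaw of tool z
def rows(wps,grip,p0=None,y0=None):
    "wps list of (pos,yawdeg)"
    s=arm.observe(); M=R.from_rotvec(s["ee_rot"]).as_matrix()
    print("now",s["clock"],s["position"].round(4) if hasattr(s["position"],'round') else s["position"])
    p0=np.array(s["position"]) if p0 is None else p0
    y0=np.degrees(np.arctan2(M[1,2],M[0,2])); print("yaw",y0,"tilt",M[2,:].round(4))
    for p,y in wps:
        d=M.T@(p-p0)*1000; a=-((y-y0+180)%360-180)
        print([*np.round(d,1).tolist(),round(a,1),0,0,grip])
def lerp(a,b,n):
    return [((1-k/n)*a[0]+k/n*b[0],(1-k/n)*a[1]+k/n*b[1]) for k in range(1,n+1)]
E
python3 - <<'E'
from h import *
print(pose(-.06,.015,.12))
rows([(np.array([.42,-.35,.23]),-80.),(np.array([.45,-.1,.2]),-90),pose(-.06,.015,.13),pose(-.06,.015,.056)],0)
E
```

```text
(array([0.45247484, 0.08287877, 0.12      ]), np.float64(-94.06800034542884))
now 0.9 [ 0.1756 -0.5998  0.2267]
yaw -73.68922014618802 tilt [-1.  0. -0.]
[-3.3, 304.8, -171.1, np.float64(6.3), 0, 0, 0]
[26.7, 403.8, -402.6, np.float64(16.3), 0, 0, 0]
[96.7, 457.5, -577.5, np.float64(20.4), 0, 0, 0]
[170.7, 457.5, -577.5, np.float64(20.4), 0, 0, 0]
```

Request:
send_rows(rows=[[[0,40,-22,1,0,0,0],[0,80,-45,2,0,0,0],[0,120,-67,3,0,0,0],[0,160,-90,4,0,0,0],[0,200,-112,5,0,0,0],[0,240,-135,6,0,0,0],[0,275,-155,6,0,0,0],[0,305,-171,6,0,0,0]]])

```text
clock: 1.7
position: [0.4219, -0.3478, 0.227]
ee_rot: [1.075, 1.289, -1.074]
force: [0.5, 0.2, 0.3]
width: 0.352
```

```bash
python3 - <<'E'
from h import *
print(arm.observe()["joints"])
rows([(np.array([.45,-.1,.2]),-90),pose(-.06,.015,.13),pose(-.06,.015,.056)],0)
E
```

```text
[ 0.65797447  0.31231255 -0.08554573  1.75933854  0.02939933  1.07071156
 -0.8266328 ]
now 1.7 [ 0.4219 -0.3478  0.227 ]
yaw -79.58919277164625 tilt [-1.e+00  7.e-04 -0.e+00]
[27.0, 72.4, -238.7, np.float64(10.4), 0, 0, 0]
[97.1, 107.8, -418.1, np.float64(14.5), 0, 0, 0]
[171.1, 107.8, -418.1, np.float64(14.5), 0, 0, 0]
```

Request:
send_rows(rows=[[[0,12,-48,3,0,0,0],[0,25,-96,6,0,0,0],[0,37,-144,9,0,0,0],[0,50,-192,11,0,0,0],[0,62,-240,12,0,0,0],[10,75,-288,13,0,0,0],[20,87,-336,14,0,0,0],[30,98,-380,14.5,0,0,0]]])

```text
clock: 2.5
position: [0.4487, 0.0435, 0.1969]
ee_rot: [1.264, 1.173, -1.262]
force: [1.1, 0.3, 0.3]
width: 0.004
```

```bash
python3 - <<'E'
from h import *
print(arm.observe()["joints"])
rows([pose(-.06,.015,.10),pose(-.06,.015,.056)],0)
im,d=optics.get_image("wrist"); cv2.imwrite("pics/w1.png",im[...,::-1])
E
```

```text
[ 0.05113429  0.20584493 -0.31039001  1.99910992  0.07733055  0.94619298
 -1.94273303]
now 2.5 [0.4487 0.0435 0.1969]
yaw -94.21941936929852 tilt [-1.0e+00  1.4e-03 -2.0e-04]
[96.9, 0.7, -39.5, np.float64(-0.2), 0, 0, 0]
[140.9, 0.6, -39.5, np.float64(-0.2), 0, 0, 0]
```

View pics/w1.png

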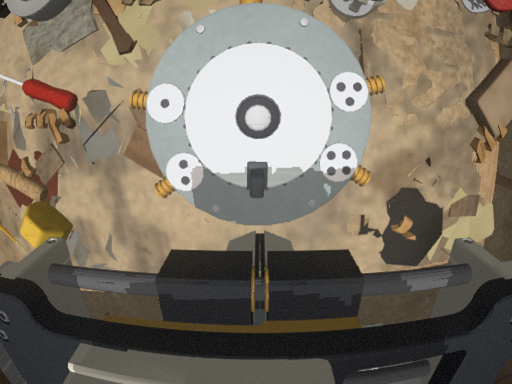

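```bash
cat >> h.py <<'E'
def wproj(P,tool=False,s=None):
    c=optics.get_calibration("wrist");K=c["camera_matrix"];T=c["T_tool_cam"]
    P=np.asarray(P,float)
    if not tool:
        s=s or arm.observe(); P=R.from_rotvec(s["ee_rot"]).inv().apply(P-s["position"])
    q=T[:3,:3].T@(P-T[:3,3]); q=q*[1,-1,-1]; th=np.arctan2(np.hypot(q[0],q[1]),q[2]); ph=np.arctan2(q[1],q[0])
    return np.array([K[0,2]+K[0,0]*th*np.cos(ph),K[1,2]+K[1,1]*th*np.sin(ph)])
def wonz(uv,z,s=None):
    c=optics.get_calibration("wrist");K=c["camera_matrix"];T=c["T_tool_cam"]; s=s or arm.observe()
    x=(uv[0]-K[0,2])/K[0,0];y=(uv[1]-K[1,2])/K[1,1];th=np.hypot(x,y)
    v=np.array([np.sin(th)*x/th,-np.sin(th)*y/th,-np.cos(th)])
    Rm=R.from_rotvec(s["ee_rot"]).as_matrix(); o=Rm@T[:3,3]+s["position"]; d=Rm@T[:3,:3]@v
    return o+d*(z-o[2])/d[2]
E
python3 - <<'E'
from h import *
from scipy.optimize import least_squares
for y in(-.0095,.0095):
  for z in (-.019,.019): print(wproj([0,y,z],True).round())
A=[-1.8,1.8,-1.,1.]
P=np.array([wonz(u,.033)[:2] for u in((165,103),(349.5,91.5),(184,172),(338.5,162))])
m=lambda x: np.array([[x[0]-.104*np.cos(x[2]+a),x[1]-.104*np.sin(x[2]+a)] for a in A])
r=least_squares(lambda x:(m(x)-P).ravel(),[.5,0,0]); print(r.x,np.round((m(r.x)-P)*1000,1))
print(wonz((258.5,117.5),.072))
w=wonz((257.5,168),.082);d=w[:2]-r.x[:2];print(w,np.hypot(*d),np.arctan2(-d[1],-d[0])-r.x[2])
E
```

```text
[228. 261.]
[290. 261.]
[226. 233.]
[291. 233.]
[ 0.51723054  0.04914337 -0.0032689 ] [[ 0.3  0.9]
 [ 0.6 -0.5]
 [-0.1  0.3]
 [-0.9 -0.8]]
[0.51711049 0.04818834 0.072     ]
[0.47090414 0.05214244 0.082     ] 0.046423374251772016 -0.06137851917725466
```

```bash
python3 - <<'E'
from h import *
s=arm.observe(); print(s["clock"],s["position"],s["ee_rot"],np.abs(s["dq"]).max())
im,d=optics.get_image("wrist"); cv2.imwrite("pics/w2.png",im[...,::-1]); cv2.imwrite("pics/w2c.png",cv2.resize(im[0:260,130:390,::-1],None,fx=2.3,fy=2.3,interpolation=cv2.INTER_CUBIC))
s=arm.observe(); print(s["clock"],s["position"],s["ee_rot"],np.abs(s["dq"]).max())
im,d=optics.get_image("side"); cv2.imwrite("pics/s2c.png",cv2.resize(im[100:260,200:400,::-1],None,fx=3.5,fy=3.5,interpolation=cv2.INTER_CUBIC))
im,d=optics.get_image("top"); cv2.imwrite("pics/t2c.png",cv2.resize(im[130:290,170:350,::-1],None,fx=3.7,fy=3.7,interpolation=cv2.INTER_CUBIC))
E
```

```text
2.55 [0.44816208 0.0517455  0.19574893] [ 1.26093574  1.18020721 -1.25541689] 0.23321430258613055
2.6 [0.44812033 0.04803051 0.19617945] [ 1.25802289  1.18046745 -1.25542597] 0.12032351008018233
```

View pics/w2c.png

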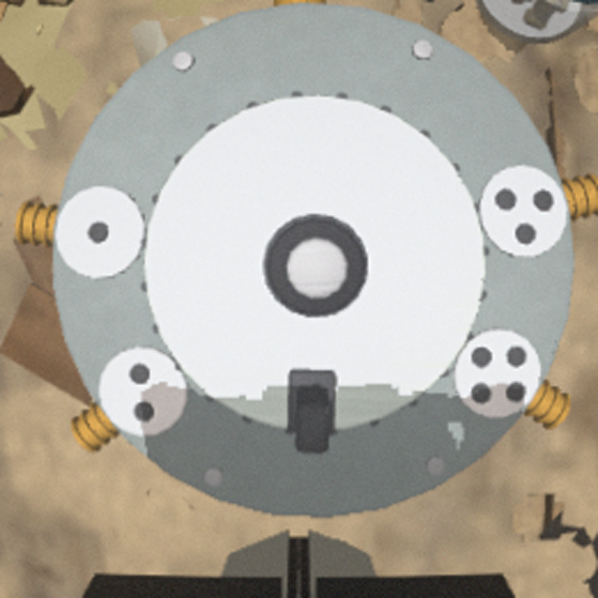

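View pics/s2c.png

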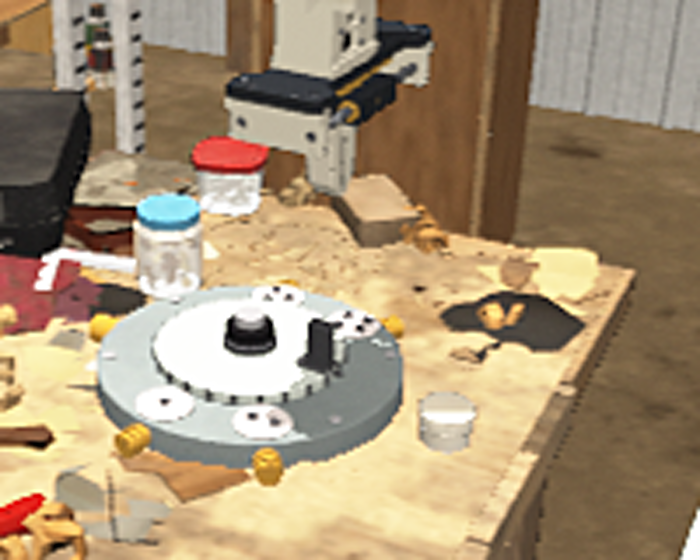

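View pics/t2c.png

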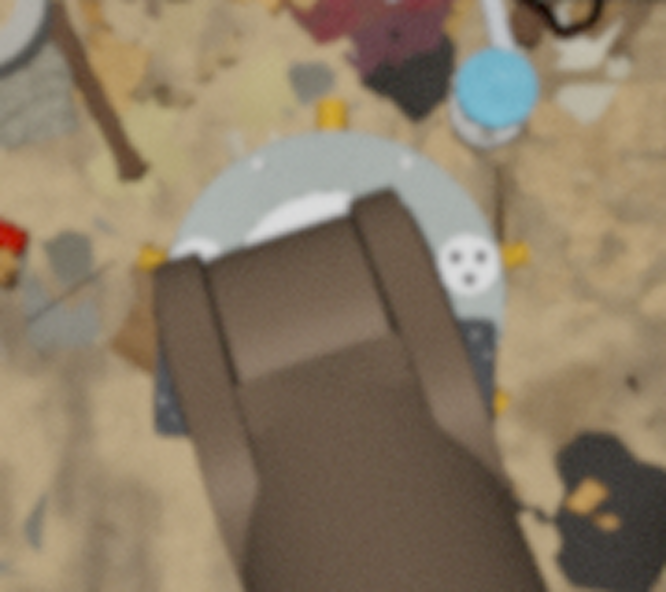

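```bash
python3 - <<'E'
from h import *
from scipy.optimize import least_squares
A=[-1.8,1.8,-1.,1.]
f=lambda u:np.array(u)/2.3+[130,0]
for s in (dict(position=np.array([0.44816,0.05175,0.19575]),ee_rot=np.array([ 1.26093574,1.18020721,-1.25541689])),):
    P=np.array([wonz(f(u),.033,s)[:2] for u in((98,232),(524,211),(143,392),(498,373))])
    m=lambda x: np.array([[x[0]-.104*np.cos(x[2]+a),x[1]-.104*np.sin(x[2]+a)] for a in A])
    r=least_squares(lambda x:(m(x)-P).ravel(),[.5,0,0]); print(r.x,np.round((m(r.x)-P)*1000,1))
    print(wonz(f((317,267)),.072,s))
    w=wonz(f((313,410)),.082,s);d=w[:2]-r.x[:2];print(w,np.hypot(*d),np.arctan2(-d[1],-d[0])-r.x[2])
    w=wonz(f((312,445)),.0585,s);d=w[:2]-r.x[:2];print(w,np.hypot(*d),np.arctan2(-d[1],-d[0])-r.x[2])
s=arm.observe();print(s["clock"],s["position"])
rows([pose(-.06,.015,.10),pose(-.06,.015,.056)],0)
E
```

```text
[ 0.51758791  0.03959077 -0.00967377] [[ 0.1  0.2]
 [ 0.6 -0.5]
 [-0.2  0.9]
 [-0.5 -0.6]]
[0.51788658 0.03943003 0.072     ]
[0.46052721 0.04477953 0.082     ] 0.057296134362919734 -0.08101087611763276
[0.43813637 0.04618723 0.0585    ] 0.07972490751055214 -0.07316121053025239
2.7 [0.44850474 0.0422992  0.19662072]
now 2.7 [0.4485 0.0423 0.1966]
yaw -94.00623522566006 tilt [-1.e+00 -4.e-04  1.e-04]
[96.6, 1.2, -40.8, np.float64(0.1), 0, 0, 0]
[140.6, 1.2, -40.8, np.float64(0.1), 0, 0, 0]
```

Request:
send_rows(rows=[[[0,1,-10,0,0,0,0],[0,2,-25,0,0,0,0],[10,2,-38,0,0,0,0],[35,2,-42,0,0,0,0],[65,2,-42,0,0,0,0],[95,2,-42,0,0,0,0],[120,2,-42,0,0,0,0],[132,2,-42,0,0,0,0]]])

```text
clock: 3.5
position: [0.4531, 0.0819, 0.0631]
ee_rot: [1.263, 1.173, -1.266]
force: [-0.1, -0.8, 0.2]
width: 0.005
```

Request:
send_rows(rows=[[[4,0,0,0,0,0,0],[8,0,0,0,0,0,0],[8,0,0,0,0,0,0],[8,0,0,0,0,0,0],[8,0,0,0,0,0,0],[8,0,0,0,0,0,0],[8,0,0,0,0,0,0],[8,0,0,0,0,0,0]]])

```text
clock: 4.3
position: [0.4538, 0.0831, 0.0569]
ee_rot: [1.263, 1.174, -1.263]
force: [0.3, 0.6, 0.7]
width: 0.004
```

```bash
sed -i 's/^C=.*/C=np.array([.5168,.0387]); YAW=-.010/' h.py; python3 - <<'E'
from h import *
s=arm.observe(); print(s["clock"],s["position"],s["ee_rot"],np.abs(s["dq"]).max(),s["force"])
im,d=optics.get_image("wrist"); cv2.imwrite("pics/w3.png",im[...,::-1]); cv2.imwrite("pics/w3c.png",cv2.resize(im[0:260,130:390,::-1],None,fx=2.3,fy=2.3,interpolation=cv2.INTER_CUBIC))
im,d=optics.get_image("side"); cv2.imwrite("pics/s3c.png",cv2.resize(im[100:260,200:400,::-1],None,fx=3.5,fy=3.5,interpolation=cv2.INTER_CUBIC))
print(pose(-.07,0,.056))
E
```

```text
4.3 [0.45380194 0.08307008 0.05686013] [ 1.26293691  1.17353846 -1.26264125] 0.0031575855034279695 [0.30562177 0.59919562 0.67840587]
(array([0.45308887, 0.06989121, 0.056     ]), np.float64(-94.58366236104659))
```

View pics/w3.png

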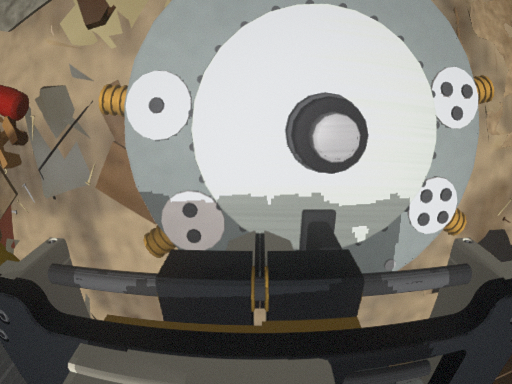

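View pics/s3c.png

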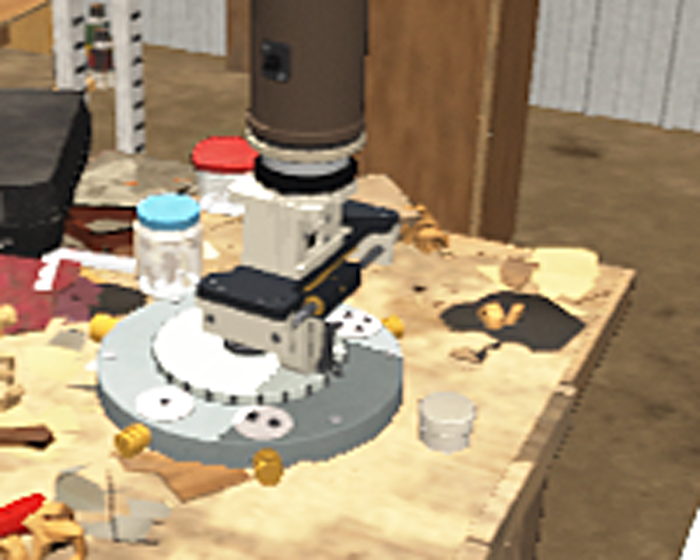

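```bash
python3 - <<'E'
from h import *
from scipy.optimize import least_squares
A=[-1.8,1.8,1.]
P=np.array([wonz(u,.033)[:2] for u in((158,105),(455,97.5),(433,206))])
m=lambda x: np.array([[x[0]-.104*np.cos(x[2]+a),x[1]-.104*np.sin(x[2]+a)] for a in A])
r=least_squares(lambda x:(m(x)-P).ravel(),[.5,0,0]); print(r.x,np.round((m(r.x)-P)*1000,1))
print(wonz((335.5,137.5),.072), [wproj([*C,.072])])
w=wonz((319,210),.082); print(w) # tab top rear edge (r=55)
d=w[:2]-C;print(np.hypot(*d),np.arctan2(-d[1],-d[0])-YAW)
a=-.07
rows([pose(x,0,.056) for x in np.linspace(-.07+.17,1.3,8)],0)
E
```

```text
[ 0.51765905  0.0406715  -0.01220846] [[ 0.5  2.4]
 [ 0.3 -1.3]
 [-0.8 -1.1]]
[0.51800565 0.04086198 0.072     ] [array([339.80617215, 139.76499575])]
[0.4850716  0.05174294 0.082     ]
0.034304660152134826 -0.38002234080235947
now 4.4 [0.4537 0.0831 0.0568]
yaw -94.18751044390413 tilt [-1.  0.  0.]
[0.8, -3.2, 24.7, np.float64(-9.3), 0, 0, 0]
[0.8, -4.7, 36.8, np.float64(-19.2), 0, 0, 0]
[0.8, -4.2, 48.9, np.float64(-29.0), 0, 0, 0]
[0.8, -1.6, 60.8, np.float64(-38.8), 0, 0, 0]
[0.8, 3.0, 72.0, np.float64(-48.6), 0, 0, 0]
[0.8, 9.5, 82.3, np.float64(-58.5), 0, 0, 0]
[0.8, 17.6, 91.4, np.float64(-68.3), 0, 0, 0]
[0.8, 27.1, 98.9, np.float64(-78.1), 0, 0, 0]
```

```bash
sed -i 's/^C=.*/C=np.array([.5172,.0393]); YAW=-.011/' h.py; python3 - <<'E'
from h import *
rows([pose(-.06,.006,.056),pose(-.06,0.002,.056)]+[pose(x,0,.056) for x in (-.03,.05,.13,.22,.31,.4)],0)
E
```

```text
now 4.4 [0.4537 0.0831 0.0568]
yaw -94.18751044390413 tilt [-1.  0.  0.]
[0.8, 0.4, 7.2, np.float64(-0.1), 0, 0, 0]
[0.8, 0.5, 11.2, np.float64(-0.1), 0, 0, 0]
[0.8, -0.3, 15.2, np.float64(-1.8), 0, 0, 0]
[0.8, -2.0, 20.6, np.float64(-6.4), 0, 0, 0]
[0.8, -3.2, 26.1, np.float64(-11.0), 0, 0, 0]
[0.8, -4.1, 32.4, np.float64(-16.2), 0, 0, 0]
[0.8, -4.4, 38.8, np.float64(-21.3), 0, 0, 0]
[0.8, -4.2, 45.2, np.float64(-26.5), 0, 0, 0]
```

Request:
send_rows(rows=[[[0.5,0.4,7,0,0,0,0],[0.5,0.4,11,0,0,0,0],[0.5,-0.3,15,-1.8,0,0,0],[0.5,-2,20.5,-6.4,0,0,0],[0.5,-3.2,26,-11,0,0,0],[0.5,-4.1,32.4,-16,0,0,0],[0.5,-4.4,38.8,-21,0,0,0],[0.5,-4.2,45,-26.5,0,0,0]]])

```text
clock: 5.2
position: [0.4462, 0.0388, 0.0562]
ee_rot: [0.915, 1.37, -0.914]
force: [-0.1, 4.0, -0.4]
width: 0.004
```

```bash
python3 - <<'E'
from h import *
s=arm.observe(); print(s["joints"],s["force"])
im,d=optics.get_image("wrist"); cv2.imwrite("pics/w4.png",im[...,::-1])
rows([pose(x,0,.056) for x in (.47,.55,.64,.73,.82,.91,1.0,1.08)],0)
E
```

```text
[ 0.11884016  0.42887106 -0.41142613  2.15207767  0.29198426  0.61235186
 -1.67729802] [-0.13322445  3.98428446 -0.39817691]
now 5.25 [0.4461 0.0375 0.0561]
yaw -67.17973276574914 tilt [-1. -0. -0.]
[0.1, -1.2, 3.9, np.float64(-3.5), 0, 0, 0]
[0.1, -2.8, 9.4, np.float64(-8.1), 0, 0, 0]
[0.1, -4.0, 15.7, np.float64(-13.2), 0, 0, 0]
[0.1, -4.6, 22.0, np.float64(-18.4), 0, 0, 0]
[0.1, -4.7, 28.4, np.float64(-23.5), 0, 0, 0]
[0.1, -4.2, 34.8, np.float64(-28.7), 0, 0, 0]
[0.1, -3.1, 41.0, np.float64(-33.8), 0, 0, 0]
[0.1, -1.6, 46.5, np.float64(-38.4), 0, 0, 0]
```

View pics/w4.png

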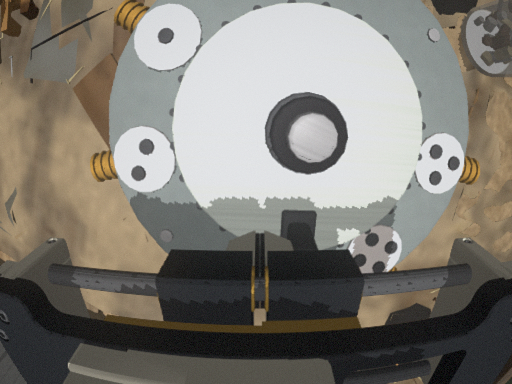

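Request:
send_rows(rows=[[[0,-1.2,4,-3.5,0,0,0],[0,-2.8,9.5,-8,0,0,0],[0,-4,15.7,-13.2,0,0,0],[0,-4.6,22,-18.4,0,0,0],[0,-4.7,28.4,-23.5,0,0,0],[0,-4.2,34.8,-28.7,0,0,0],[0,-3.1,41,-33.8,0,0,0],[0,-1.6,46.5,-38.4,0,0,0]]])

```text
clock: 6.05
position: [0.4616, -0.0052, 0.056]
ee_rot: [0.399, 1.535, -0.4]
force: [-1.7, 3.6, 0.4]
width: 0.004
```

```bash
python3 - <<'E'
from h import *
s=arm.observe(); print(s["joints"],s["force"])
im,d=optics.get_image("wrist"); cv2.imwrite("pics/w5.png",im[...,::-1])
rows([pose(x,0,.056) for x in (1.16,1.24,1.32,1.40,1.48,1.55,1.6,1.62)],0)
E
```

```text
[ 0.34451005  0.47980342 -0.58125513  2.10902474  0.42084501  0.66770108
 -1.03101034] [-1.67711002  3.56824946  0.35534596]
now 6.1 [ 0.4622 -0.0061  0.0559]
yaw -28.979497051514254 tilt [-1.e+00 -7.e-04 -9.e-04]
[-0.1, -1.7, 5.7, np.float64(-4.8), 0, 0, 0]
[-0.1, -3.1, 11.2, np.float64(-9.4), 0, 0, 0]
[-0.1, -4.0, 16.8, np.float64(-14.0), 0, 0, 0]
[-0.1, -4.5, 22.5, np.float64(-18.6), 0, 0, 0]
[-0.1, -4.6, 28.1, np.float64(-23.1), 0, 0, 0]
[-0.1, -4.3, 33.1, np.float64(-27.2), 0, 0, 0]
[-0.1, -3.9, 36.6, np.float64(-30.0), 0, 0, 0]
[-0.1, -3.6, 38.0, np.float64(-31.2), 0, 0, 0]
```

View pics/w5.png

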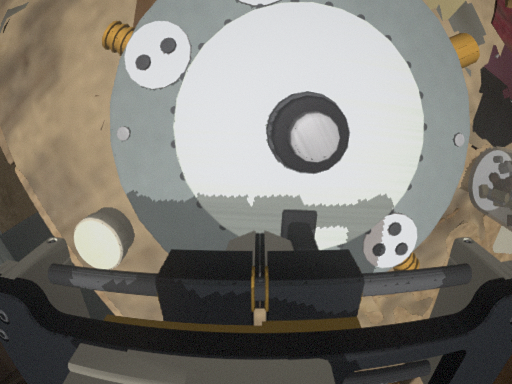

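Request:
send_rows(rows=[[[0,-1.7,5.7,-4.8,0,0,0],[0,-3.1,11.2,-9.4,0,0,0],[0,-4,16.8,-14,0,0,0],[0,-4.5,22.5,-18.6,0,0,0],[0,-4.6,28,-23,0,0,0],[0,-4.3,33,-27.2,0,0,0],[0,-3.9,36.6,-30,0,0,0],[0,-3.6,38,-31.2,0,0,0]]])

```text
clock: 6.9
position: [0.4929, -0.0277, 0.0558]
ee_rot: [-0.025, 1.573, 0.024]
force: [-3.2, -2.5, 2.4]
width: 0.005
```

Request:
send_rows(rows=[[[0,0,0,0,0,0,0],[0,0,0,0,0,0,0],[0,0,0,0,0,0,0],[0,0,0,0,0,0,0],[0,0,0,0,0,0,0],[0,0,0,0,0,0,0],[0,0,0,0,0,0,0],[0,0,0,0,0,0,0]]])

```text
clock: 7.7
position: [0.4937, -0.0269, 0.0562]
ee_rot: [-0.026, 1.571, 0.026]
force: [-4.5, -2.8, 1.3]
width: 0.005
```

```bash
python3 - <<'E'
from h import *
s=arm.observe(); print(s["joints"],s["force"])
im,d=optics.get_image("wrist"); cv2.imwrite("pics/w6.png",im[...,::-1]);cv2.imwrite("pics/w6c.png",cv2.resize(im[60:280,230:490,::-1],None,fx=2.5,fy=2.5,interpolation=cv2.INTER_CUBIC))
for t in ("tab_top","mark3","pointer","air_button_top"): print(t,[(np.round(r["xy"],1).tolist(),round(r["confidence"],2)) for r in finder.place_of("wrist",t)[:3]])
im,d=optics.get_image("top"); cv2.imwrite("pics/t6c.png",cv2.resize(im[130:290,170:350,::-1],None,fx=3.7,fy=3.7,interpolation=cv2.INTER_CUBIC))
im,d=optics.get_image("side"); cv2.imwrite("pics/s6c.png",cv2.resize(im[100:260,200:400,::-1],None,fx=3.5,fy=3.5,interpolation=cv2.INTER_CUBIC))
rows([pose(x,0,.056) for x in (1.62,1.7,1.8)],0)
E
```

```text
[ 0.47414915  0.55604708 -0.71126063  2.02641203  0.53100981  0.74858783
 -0.53073711] [-4.51528261 -2.83410943  1.30287481]
tab_top []
mark3 []
pointer []
air_button_top [([315.4, 139.7], 0.93)]
now 8.05 [ 0.4938 -0.0269  0.0562]
yaw 1.910894877226995 tilt [-1.e+00 -1.e-04 -0.e+00]
[0.2, -0.8, -0.1, np.float64(-0.3), 0, 0, 0]
[0.2, -2.6, 5.3, np.float64(-4.9), 0, 0, 0]
[0.2, -4.3, 12.2, np.float64(-10.6), 0, 0, 0]
```

View pics/w6c.png

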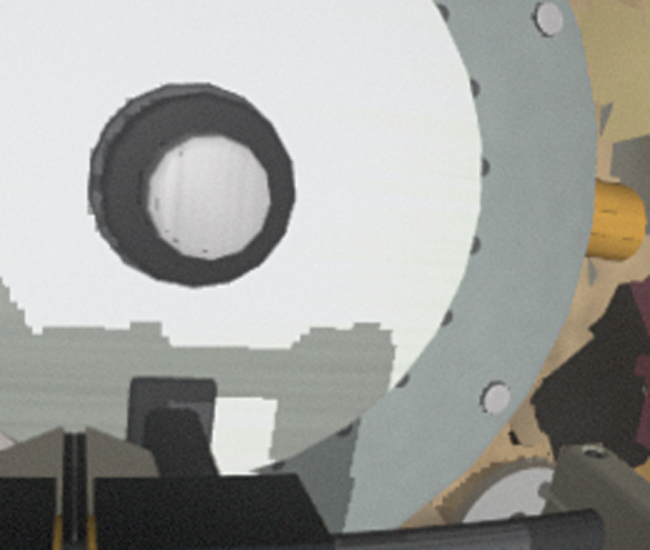

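View pics/t6c.png

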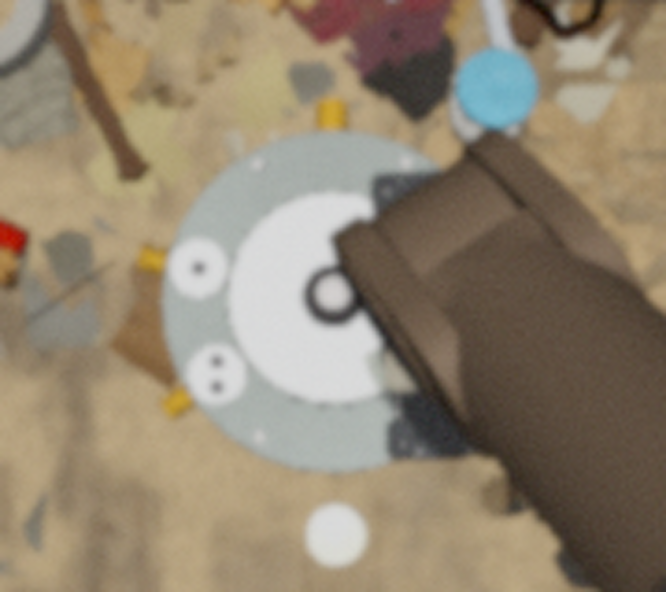

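View pics/s6c.png

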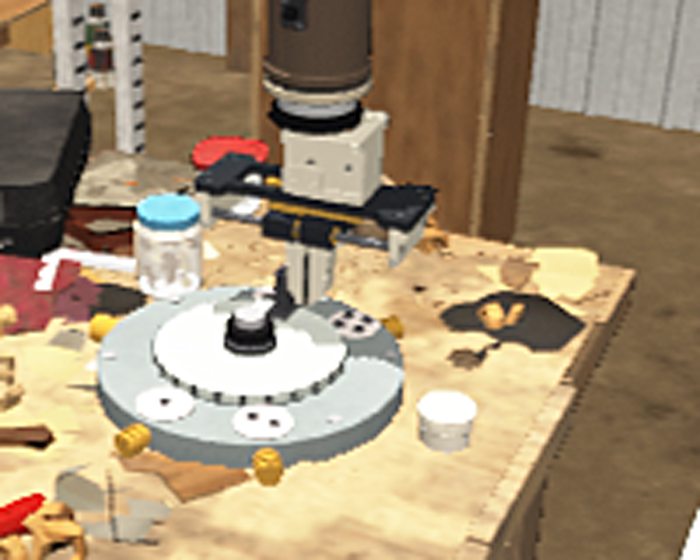

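```bash
python3 - <<'E'
from h import *
b=wonz((315,139),.072); print(b)
a=wonz((282.8,211.3),.082);e=wonz((316,211.3),.082); m=(a+e)/2; print(a,e,np.hypot(*(e-a)[:2]))
d=(m-b)[:2]; print(np.hypot(*d),np.arctan2(-d[1],-d[0])-YAW)
rows([pose(x,0,.056) for x in (1.65,1.69,1.73,1.76,1.77)],0)
E
```

```text
[0.51788818 0.04002095 0.072     ]
[0.50335642 0.00646844 0.082     ] [0.51928928 0.00690313 0.082     ] 0.015938788201237154
0.03397553372640041 1.3873358644659095
now 8.05 [ 0.4938 -0.0269  0.0562]
yaw 1.910894877226995 tilt [-1.e+00 -1.e-04 -0.e+00]
[0.2, -1.5, 1.9, np.float64(-2.0), 0, 0, 0]
[0.2, -2.4, 4.6, np.float64(-4.3), 0, 0, 0]
[0.2, -3.2, 7.3, np.float64(-6.6), 0, 0, 0]
[0.2, -3.7, 9.4, np.float64(-8.3), 0, 0, 0]
[0.2, -3.8, 10.1, np.float64(-8.9), 0, 0, 0]
```

Request:
send_rows(rows=[[[0,-1.2,1.5,-1.5,0,0,0],[0,-2,3.5,-3.5,0,0,0],[0,-2.7,5.5,-5.2,0,0,0],[0,-3.2,7.3,-6.6,0,0,0],[0,-3.6,8.8,-7.8,0,0,0],[0,-3.8,9.8,-8.7,0,0,0],[0,-3.8,10,-8.9,0,0,0],[0,-3.8,10,-8.9,0,0,0]]])

```text
clock: 8.85
position: [0.504, -0.0301, 0.0562]
ee_rot: [-0.148, 1.566, 0.148]
force: [-3.7, 0.1, 0.2]
width: 0.005
```

Request:
send_rows(rows=[[[0,0,0,0,0,0,0],[0,0,0,0,0,0,0],[0,0,-5,0,0,0,0],[0,0,-15,0,0,0,0],[-5,0,-25,0,0,0,0],[-25,0,-30,0,0,0,0],[-50,0,-40,0,0,0,0],[-80,0,-50,0,0,0,0]]])

```text
clock: 9.65
position: [0.4534, -0.0398, 0.1368]
ee_rot: [-0.148, 1.567, 0.148]
force: [-0.3, -0.7, -0.1]
width: 0.0
```

Request:
send_rows(rows=[[[-20,-10,-10,0,0,0,0],[-40,-25,-20,0,0,0,0],[-50,-45,-25,0,0,0,0],[-60,-60,-25,0,0,0,0],[-60,-60,-25,0,0,0,0],[-60,-60,-25,0,0,0,0],[-60,-60,-25,0,0,0,0],[-60,-60,-25,0,0,0,0]]])

```text
clock: 10.45
position: [0.4411, -0.1024, 0.1958]
ee_rot: [-0.149, 1.566, 0.15]
force: [0.0, -0.1, -0.8]
width: 0.009
```

```bash
python3 - <<'E'
from h import *
s=arm.observe(); print(s["clock"],s["position"],s["force"],np.abs(s["dq"]).max())
im,d=optics.get_image("wrist"); cv2.imwrite("pics/w7.png",im[...,::-1])
im,d=optics.get_image("top"); cv2.imwrite("pics/t7c.png",cv2.resize(im[130:290,170:350,::-1],None,fx=3.7,fy=3.7,interpolation=cv2.INTER_CUBIC))
E
```

```text
10.45 [ 0.44109534 -0.10236342  0.19581033] [ 0.02420648 -0.10877262 -0.75210051] 0.005477837128653782
```

View pics/w7.png

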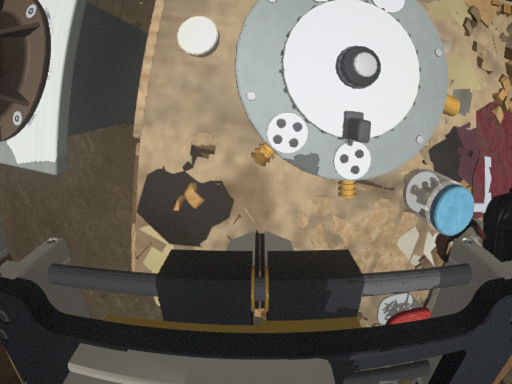

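View pics/t7c.png

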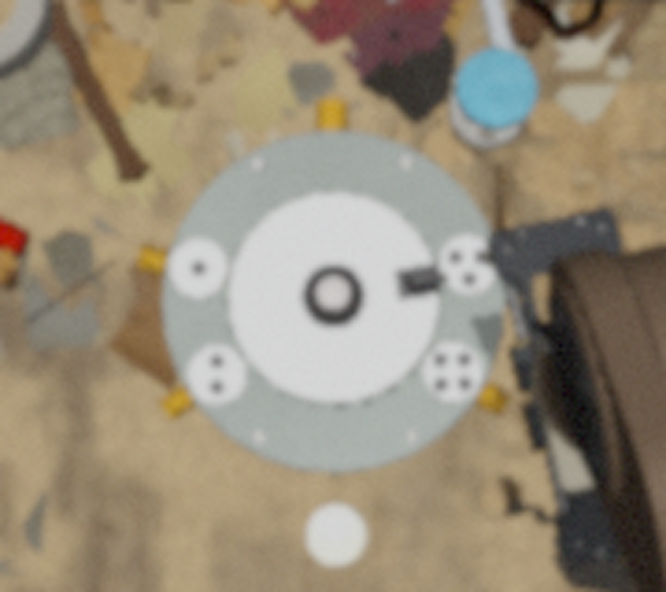

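```bash
python3 - <<'E'
import cv2
a=cv2.imread("pics/w7.png"); cv2.imwrite("pics/w7c.png",cv2.resize(a[30:190,270:430],None,fx=5,fy=5,interpolation=cv2.INTER_CUBIC)[:600*2,:800][:800])
b=cv2.resize(a[40:190,270:430],None,fx=4,fy=4,interpolation=cv2.INTER_CUBIC); cv2.imwrite("pics/w7d.png",b)
t=cv2.imread("pics/t7c.png"); cv2.imwrite("pics/t7d.png",cv2.resize(t[210:340,300:510],None,fx=3.7,fy=3.7,interpolation=cv2.INTER_CUBIC))
E
```

```text
(no output)
```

View pics/w7d.png

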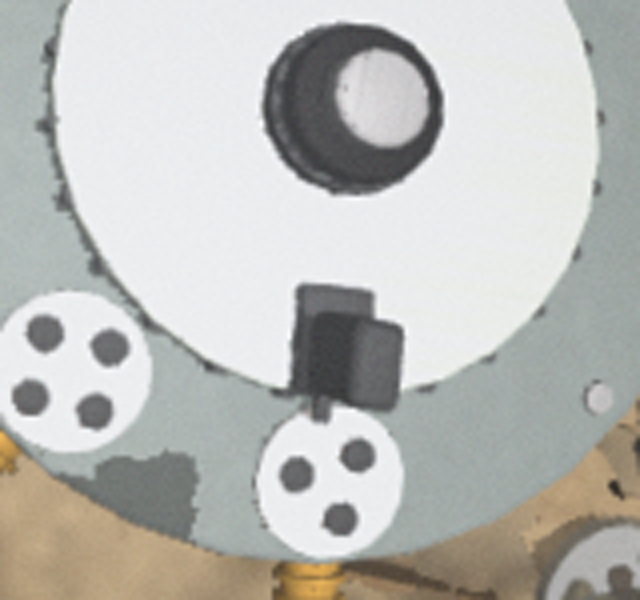

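View pics/t7d.png

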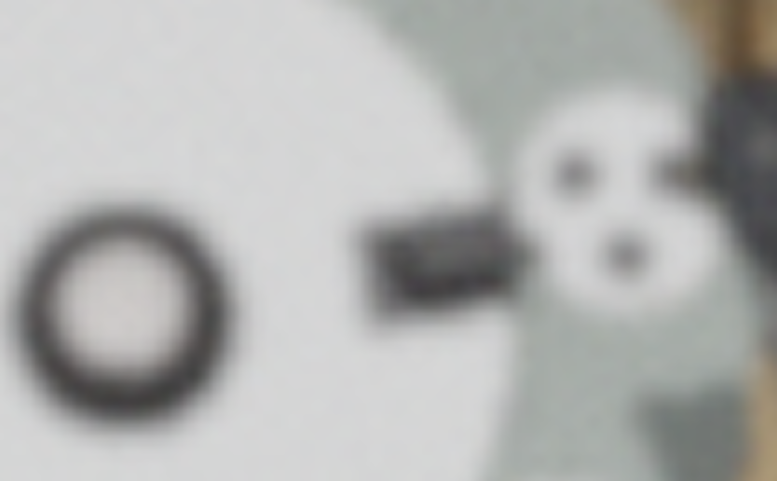

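```bash
python3 - <<'E'
from h import *
S=arm.observe()
w=lambda u,z,s=S:wonz(np.array(u)/4+[270,40],z,s)[:2]
c=w((384,98),.072);p3=w((330,481),.033);p4=w((75,372),.033)
print("btn",c,"p3",p3,"p4",p4)
# centre from plates p3,p4: known positions
from scipy.optimize import least_squares
A=[1.8,1.0];P=np.array([p3,p4])
m=lambda x: np.array([[x[0]-.104*np.cos(x[2]+a),x[1]-.104*np.sin(x[2]+a)] for a in A])
r=least_squares(lambda x:(m(x)-P).ravel(),[.51,.04,0]); print(r.x, r.cost)
ang=lambda q,c:np.arctan2(-(q-c)[1],-(q-c)[0])
for cc in (c,r.x[:2]):
  a3=ang(p3,cc)
  for z in (.033,.038):
    for u in ((320,402),(320,415)):
      q=w(u,z); print("ptr r",np.hypot(*(q-cc)).round(4),"dial",(1.8+ang(q,cc)-a3).round(3))
  q=w((382,363),.082); print("tab r",np.hypot(*(q-cc)).round(4),"dial",(1.8+ang(q,cc)-a3).round(3))
# top
t=lambda u,z:onz("top",(np.array(u)/3.7+[300,210])/3.7+[170,130],z)[:2]
cc=t((125,308),.072);p3=t((617,203),.033);a3=ang(p3,cc);print(cc,p3)
for u,z in (((530,255),.034),((445,252),.082)):
    q=t(u,z);print("top",np.hypot(*(q-cc)),1.8+ang(q,cc)-a3)
E
```

```text
btn [0.51800389 0.03891516] p3 [ 0.54011098 -0.06176666] p4 [ 0.46246801 -0.04726121]
[ 0.5188809   0.03964727 -0.01389679] 1.0127285878093725e-06
ptr r 0.0807 dial 1.752
ptr r 0.0843 dial 1.755
ptr r 0.0801 dial 1.732
ptr r 0.0837 dial 1.736
tab r 0.0647 dial 1.741
ptr r 0.0813 dial 1.75
ptr r 0.0849 dial 1.754
ptr r 0.0807 dial 1.73
ptr r 0.0843 dial 1.735
tab r 0.0653 dial 1.736
[0.51522447 0.03652013] [ 0.53796526 -0.0634464 ]
top 0.08287992256447387 1.7273533621363821
top 0.06265753269618365 1.7125312095764396
```

```bash
python3 - <<'E'
from h import *
rows([pose(1.77,.04,.14),pose(1.77,.02,.075),pose(1.77,.015,.056),pose(1.77,.003,.056),pose(1.79,0,.056),pose(1.81,0,.056),pose(1.83,0,.056)],0)
E
```

```text
now 10.55 [ 0.4413 -0.1026  0.1959]
yaw 10.885792528234179 tilt [-1.e+00  4.e-04 -5.e-04]
[55.9, 59.1, 35.2, np.float64(0.1), 0, 0, 0]
[120.9, 59.0, 55.3, np.float64(0.1), 0, 0, 0]
[139.9, 59.0, 60.3, np.float64(0.1), 0, 0, 0]
[139.9, 59.0, 72.3, np.float64(0.1), 0, 0, 0]
[139.9, 58.5, 76.6, np.float64(-1.0), 0, 0, 0]
[139.9, 58.0, 77.9, np.float64(-2.2), 0, 0, 0]
[139.9, 57.5, 79.3, np.float64(-3.3), 0, 0, 0]
```

Request:
send_rows(rows=[[[20,20,12,0,0,0,0],[40,40,24,0,0,0,0],[60,59,35,0,0,0,0],[85,59,45,0,0,0,0],[110,59,53,0,0,0,0],[128,59,58,0,0,0,0],[140,59,60,0,0,0,0],[140,59,60,0,0,0,0]]])

```text
clock: 11.35
position: [0.4885, -0.0337, 0.0549]
ee_rot: [-0.148, 1.568, 0.149]
force: [-1.0, -0.1, -0.5]
width: 0.007
```

Request:
send_rows(rows=[[[0,0,5,0,0,0,0],[0,0,10,0,0,0,0],[0,0,13,0,0,0,0],[0,-0.3,15,-0.5,0,0,0],[0,-0.6,16.5,-1.2,0,0,0],[0,-1,18,-2.2,0,0,0],[0,-1.5,19.3,-3.3,0,0,0],[0,-1.5,19.3,-3.3,0,0,0]]])

```text
clock: 12.15
position: [0.5086, -0.0322, 0.0562]
ee_rot: [-0.194, 1.562, 0.194]
force: [-3.3, -1.0, 3.0]
width: 0.005
```

Request:
send_rows(rows=[[[0,0,0,0,0,0,0],[0,0,0,0,0,0,0],[0,0,-5,0,0,0,0],[0,0,-15,0,0,0,0],[-5,0,-25,0,0,0,0],[-25,0,-30,0,0,0,0],[-50,0,-40,0,0,0,0],[-80,0,-50,0,0,0,0]]])

```text
clock: 12.95
position: [0.4585, -0.0442, 0.1367]
ee_rot: [-0.194, 1.564, 0.194]
force: [1.1, -1.0, -0.1]
width: 0.007
```

Request:
send_rows(rows=[[[-20,-10,-10,0,0,0,0],[-40,-30,-20,0,0,0,0],[-50,-50,-30,0,0,0,0],[-60,-70,-40,0,0,0,0],[-60,-70,-50,0,0,0,0],[-60,-70,-50,0,0,0,0],[-60,-70,-50,0,0,0,0],[-60,-70,-50,0,0,0,0]]])

```text
clock: 13.75
position: [0.4287, -0.1232, 0.196]
ee_rot: [-0.194, 1.562, 0.195]
force: [0.6, -0.4, 0.5]
width: 0.002
```

```bash
python3 - <<'E'
from h import *
s=arm.observe(); print(s["clock"],s["position"],s["force"],np.abs(s["dq"]).max())
im,d=optics.get_image("wrist"); cv2.imwrite("pics/w8.png",im[...,::-1])
cv2.imwrite("pics/w8d.png",cv2.resize(im[20:190,290:460,::-1],None,fx=3.5,fy=3.5,interpolation=cv2.INTER_CUBIC))
im,d=optics.get_image("top"); t=cv2.resize(im[130:290,170:350,::-1],None,fx=3.7,fy=3.7,interpolation=cv2.INTER_CUBIC);cv2.imwrite("pics/t8d.png",cv2.resize(t[210:340,300:510],None,fx=3.7,fy=3.7,interpolation=cv2.INTER_CUBIC))
E
```

```text
13.75 [ 0.42869451 -0.12318914  0.19602977] [ 0.55255889 -0.44199157  0.54297556] 0.009738816845628766
```

View pics/w8d.png

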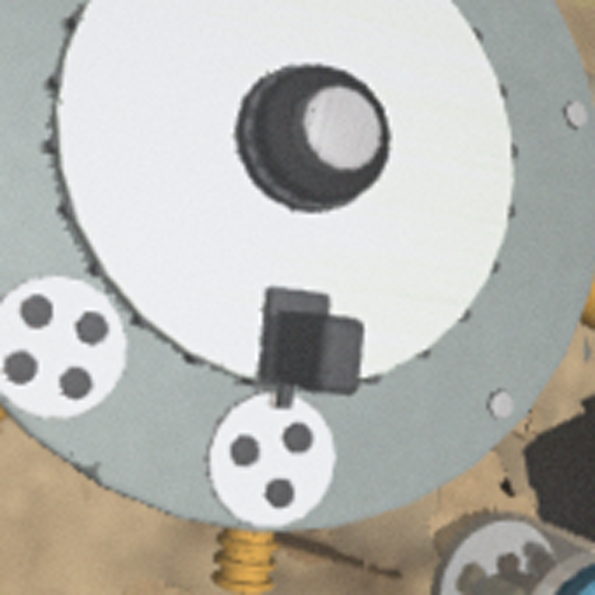

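View pics/t8d.png

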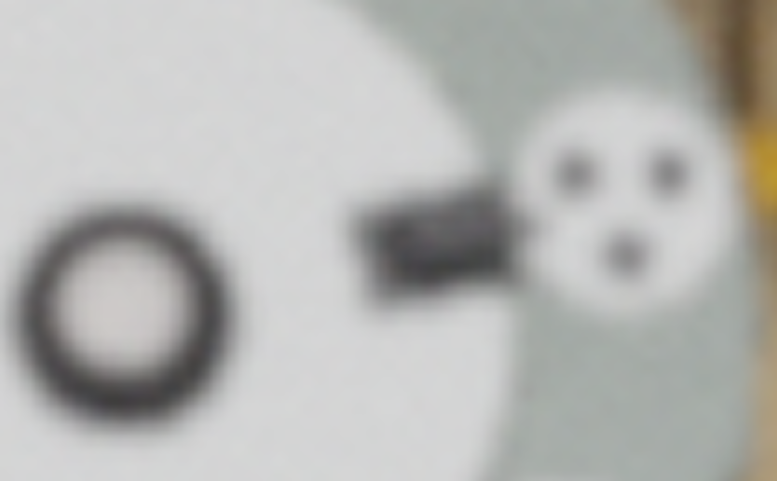

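```bash
python3 - <<'E'
from h import *
from scipy.optimize import least_squares
S=arm.observe()
w=lambda u,z,s=S:wonz(np.array(u)/3.5+[290,20],z,s)[:2]
c=w((342,127),.072);p3=w((272,459.5),.033);p4=w((61,347),.033)
A=[1.8,1.0];P=np.array([p3,p4])
m=lambda x: np.array([[x[0]-.104*np.cos(x[2]+a),x[1]-.104*np.sin(x[2]+a)] for a in A])
r=least_squares(lambda x:(m(x)-P).ravel(),[.51,.04,0]); print(c,r.x, r.cost)
ang=lambda q,c:np.arctan2(-(q-c)[1],-(q-c)[0])
for cc in (c,r.x[:2]):
  a3=ang(p3,cc)
  for z in (.034,.037):
    for u in ((286,390),(284,403)):
      q=w(u,z); print("ptr r",np.hypot(*(q-cc)).round(4),"dial",(1.8+ang(q,cc)-a3).round(3))
  q=w((343,355),.082); print("tab r",np.hypot(*(q-cc)).round(4),"dial",(1.8+ang(q,cc)-a3).round(3))
t=lambda u,z:onz("top",(np.array(u)/3.7+[300,210])/3.7+[170,130],z)[:2]
cc=t((125,308),.072);p3=t((621,203),.033);a3=ang(p3,cc);print(cc,p3)
for u,z in (((530,230),.034),((445,232),.082)):
    q=t(u,z);print("top",np.hypot(*(q-cc)),1.8+ang(q,cc)-a3)
# overlay
c0=r.x[:2];yaw=r.x[2]
im=cv2.imread("pics/w8d.png")
for dial,col in ((1.74,(0,0,255)),(1.8,(0,255,0))):
    t_=dial+yaw; er=-np.array([np.cos(t_),np.sin(t_)]);et=np.array([np.sin(t_),-np.cos(t_)])
    f=lambda rr,tt,z:((wproj([*(c0+rr*er+tt*et),z],s=S)-[290,20])*3.5).astype(int)
    for z in (.042,.082): cv2.polylines(im,[np.array([f(.055,-.007,z),f(.055,.007,z),f(.077,.007,z),f(.077,-.007,z)])],True,col,1)
    cv2.line(im,tuple(map(int,f(.079,0,.036))),tuple(map(int,f(.104,0,.034))),col,1)
cv2.imwrite("pics/w8o.png",im)
E
```

```text
[0.51725247 0.03886643] [ 0.51938925  0.03957633 -0.02075587] 1.1960223551809586e-06
ptr r 0.0803 dial 1.828
ptr r 0.0845 dial 1.823
ptr r 0.08 dial 1.813
ptr r 0.0842 dial 1.809
tab r 0.0654 dial 1.793
ptr r 0.0805 dial 1.822
ptr r 0.0847 dial 1.818
ptr r 0.0802 dial 1.807
ptr r 0.0845 dial 1.804
tab r 0.0657 dial 1.781
[0.51522447 0.03652013] [ 0.53794676 -0.06425483]
top 0.08396629132981429 1.788716649869969
top 0.06342401323067441 1.7748065342875425
```

View pics/w8o.png

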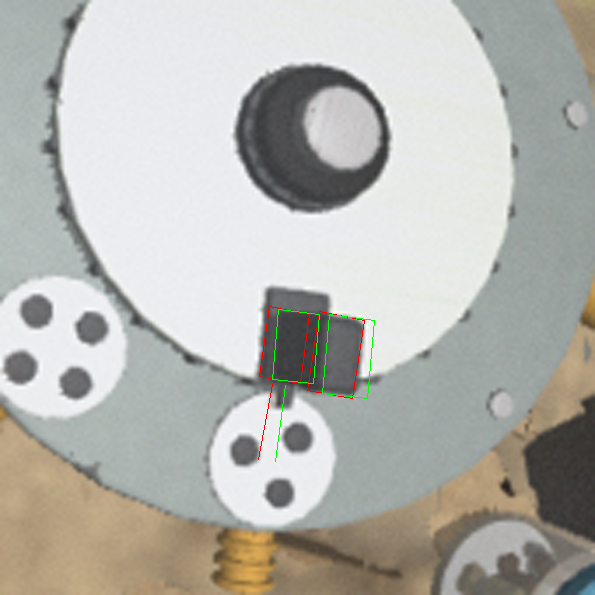

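Request:
send_rows(rows=[[[0,0,25,0,0,0,0],[0,0,60,0,0,0,0],[0,0,95,0,0,0,0],[0,0,120,0,0,0,0],[0,0,130,0,0,0,0],[0,0,130,0,0,0,0],[0,0,130,0,0,0,0],[0,0,130,0,0,0,0]]])

```text
clock: 14.65
position: [0.5536, -0.093, 0.1961]
ee_rot: [-0.194, 1.563, 0.193]
force: [0.2, -0.4, 0.7]
width: 0.006
```

```bash
python3 - <<'E'
from h import *
s=arm.observe(); print(s["clock"],s["position"],s["force"],np.abs(s["dq"]).max())
im,d=optics.get_image("wrist"); cv2.imwrite("pics/w9.png",im[...,::-1])
print(wproj([*C,.072]))
cv2.imwrite("pics/w9d.png",cv2.resize(im[20:190,180:350,::-1],None,fx=3.5,fy=3.5,interpolation=cv2.INTER_CUBIC))
E
```

```text
14.65 [ 0.55363531 -0.09304248  0.19614613] [ 0.23763481 -0.36877195  0.69807657] 0.004151699281117499
[256.24484487  45.52532882]
```

View pics/w9d.png

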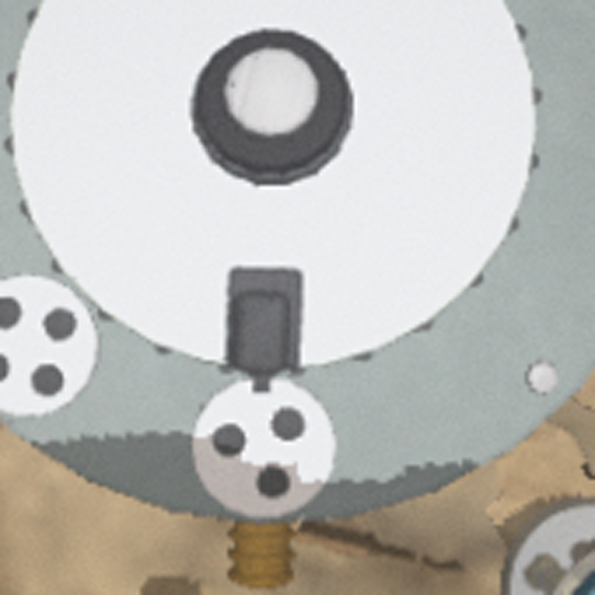

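```bash
python3 - <<'E'
from h import *
S=arm.observe()
w=lambda u,z,s=S:wonz(np.array(u)/3.5+[180,20],z,s)[:2]
c=w((272,92.5),.072);p3=w((264,447),.033)
ang=lambda q,c:np.arctan2(-(q-c)[1],-(q-c)[0])
print("button",c,"collar",w((272,105),.062),"dialc",w((273,105),.042))
a3=ang(p3,c)
for n,u,z in (("ptr",(261,384),.036),("tabtop",(263.5,332),.082),("tabinner top",(264.5,291),.082),("tabbase",(265,268),.082)):
    q=w(u,z);print(n,np.hypot(*(q-c)).round(4),(1.8+ang(q,c)-a3).round(3))
print("p3 r",np.hypot(*(p3-c)))
E
```

```text
button [0.51872885 0.03876798] collar [0.51909601 0.03708585] dialc [0.51842096 0.04055118]
ptr 0.0828 1.784
tabtop 0.0648 1.793
tabinner top 0.0541 1.792
tabbase 0.0482 1.79
p3 r 0.1026742485544561
```

```bash
python3 - <<'E'
from h import *
c=np.array([.5183,.0390])
rows([(np.r_[c,z],14.2) for z in (.15,.085,.066)],0)
E
```

```text
now 14.7 [ 0.5538 -0.0932  0.1963]
yaw 14.076124243971956 tilt [-1.e+00 -7.e-04 -7.e-04]
[46.2, 136.8, -2.2, np.float64(-0.1), 0, 0, 0]
[111.2, 136.9, -2.2, np.float64(-0.1), 0, 0, 0]
[130.2, 136.9, -2.2, np.float64(-0.1), 0, 0, 0]
```

Request:
send_rows(rows=[[[0,25,0,0,0,0,0],[0,60,-1,0,0,0,0],[10,95,-2,0,0,0,0],[25,120,-2,0,0,0,0],[40,132,-2,0,0,0,0],[60,137,-2,0,0,0,0],[80,137,-2,0,0,0,0],[92,137,-2,0,0,0,0]]])

```text
clock: 15.5
position: [0.5184, 0.0391, 0.1032]
ee_rot: [-0.194, 1.563, 0.193]
force: [0.0, 0.0, -0.3]
width: 0.007
```

Request:
send_rows(rows=[[[5,0,0,0,0,0,0],[10,0,0,0,0,0,0],[15,0,0,0,0,0,0],[18,0,0,0,0,0,0],[18,0,0,0,0,0,0],[18,0,0,0,0,0,0],[18,0,0,0,0,0,0],[18,0,0,0,0,0,0]]])

```text
clock: 16.3
position: [0.5196, 0.0399, 0.0864]
ee_rot: [-0.193, 1.562, 0.193]
force: [-0.2, -0.4, 0.1]
width: 0.003
```

```bash
python3 - <<'E'
from h import *
s=arm.observe(); print(s["clock"],s["position"],s["force"],np.abs(s["dq"]).max())
im,d=optics.get_image("wrist"); cv2.imwrite("pics/w10.png",im[...,::-1])
im,d=optics.get_image("side"); cv2.imwrite("pics/s10c.png",cv2.resize(im[130:240,220:350,::-1],None,fx=5,fy=5,interpolation=cv2.INTER_CUBIC))
E
```

```text
16.3 [0.51955611 0.03989299 0.08642197] [-0.15919662 -0.43577054  0.11214793] 0.002143217900799985
```

View pics/w10.png

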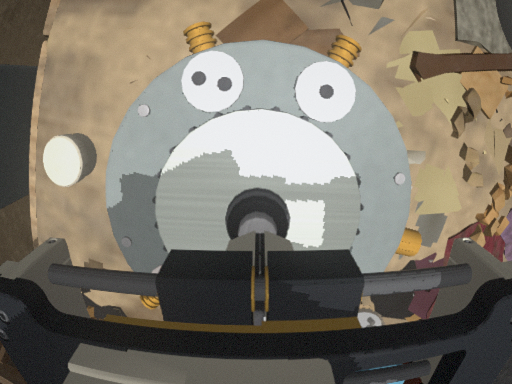

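View pics/s10c.png

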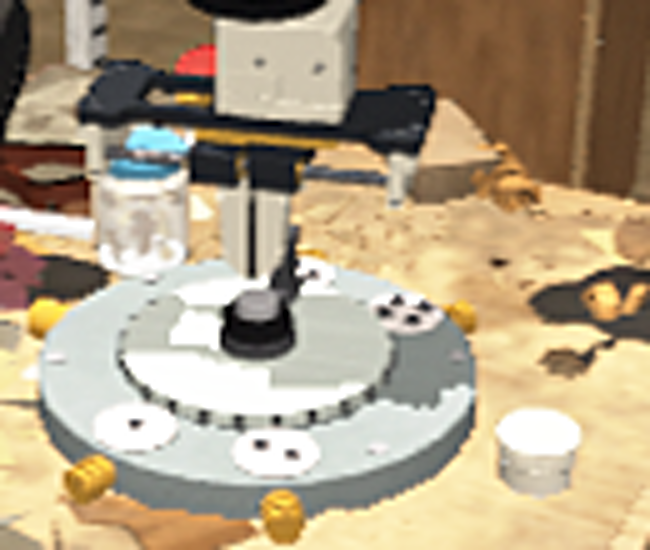

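```bash
python3 - <<'E'
from h import *
s=arm.observe()
g=lambda P:((np.array(proj("side",P))-[220,130])*5).round()
print("tcp",g(s["position"]),"btn",g([.5185,.039,.072]),g([.5185,.039,.062]))
print(wproj([0,0,0],True),wproj([.0144,0,0],True), wproj([.0144,.013,0],True))
E
```

```text
tcp [250. 264.] btn [252. 286.] [252. 301.]
[260.16363479 247.70177361] [260.0882315  237.10645544] [260.09631394 218.29823372]
```

```bash
python3 - <<'E'
import cv2
a=cv2.imread("pics/w10.png"); cv2.imwrite("pics/w10c.png",cv2.resize(a[170:260,200:320],None,fx=6,fy=6,interpolation=cv2.INTER_CUBIC))
E
```

```text
(no output)
```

View pics/w10c.png

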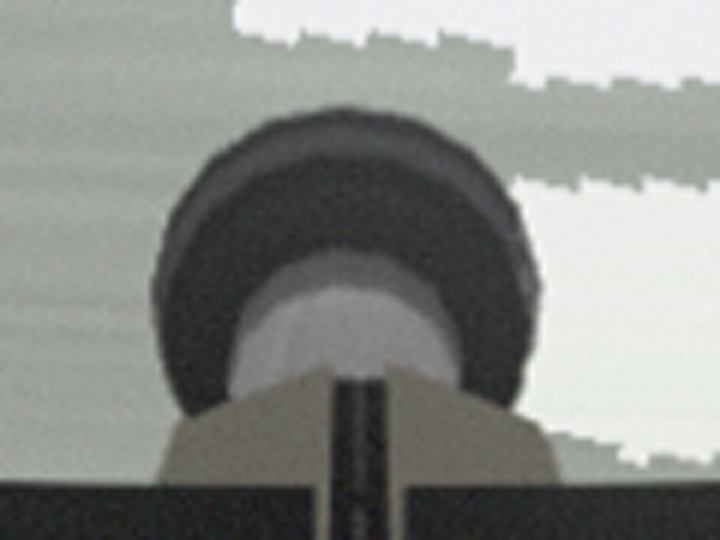

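Request:
send_rows(rows=[[[4,0,-1.5,0,0,0,0],[8,0,-1.5,0,0,0,0],[11,0,-1.5,0,0,0,0],[13,0,-1.5,0,0,0,0],[15,0,-1.5,0,0,0,0],[17,0,-1.5,0,0,0,0],[18,0,-1.5,0,0,0,0],[18,0,-1.5,0,0,0,0]]])

```text
clock: 17.2
position: [0.5178, 0.0395, 0.0682]
ee_rot: [-0.194, 1.562, 0.193]
force: [-1.3, -0.3, 4.0]
width: 0.002
```

```bash
python3 -c "
from h import *
s=arm.observe(); print(s['clock'],s['position'],s['force'])"
```

```text
17.2 [0.51783086 0.03945735 0.06817953] [-1.28838969 -0.32135186  3.96857832]
```

Request:
send_rows(rows=[[[1,0,0,0,0,0,0],[2,0,0,0,0,0,0],[3,0,0,0,0,0,0],[3.5,0,0,0,0,0,0],[3.5,0,0,0,0,0,0],[3.5,0,0,0,0,0,0],[3.5,0,0,0,0,0,0],[3.5,0,0,0,0,0,0]]])

```text
clock: 18.0
position: [0.518, 0.0395, 0.066]
ee_rot: [-0.194, 1.562, 0.192]
force: [-7.8, -3.4, 22.3]
width: 0.005
```

```bash
python3 - <<'E'
from h import *
im,d=optics.get_image("side"); cv2.imwrite("pics/s11c.png",cv2.resize(im[130:240,220:350,::-1],None,fx=5,fy=5,interpolation=cv2.INTER_CUBIC))
E
```

Request:
send_rows(rows=[[[-2,0,0,0,0,0,0],[-4,0,0,0,0,0,0],[-7,0,0,0,0,0,0],[-12,0,0,0,0,0,0],[-25,0,0,0,0,0,0],[-50,0,0,0,0,0,0],[-80,0,0,0,0,0,0],[-110,0,0,0,0,0,0]]])

```text
clock: 18.85
position: [0.518, 0.0398, 0.1766]
ee_rot: [-0.193, 1.562, 0.194]
force: [0.5, -1.0, 0.3]
width: 0.004
```

Request:
send_rows(rows=[[[-20,-20,5,0,0,0,0],[-20,-60,15,0,0,0,0],[-20,-95,25,0,0,0,0],[-20,-125,33,0,0,0,0],[-20,-137,35,0,0,0,0],[-20,-137,35,0,0,0,0],[-20,-137,35,0,0,0,0],[-20,-137,35,0,0,0,0]]])

```text
clock: 19.65
position: [0.5848, -0.0828, 0.1952]
ee_rot: [-0.195, 1.562, 0.196]
force: [0.5, 0.2, 0.0]
width: 0.005
```

```bash
python3 - <<'E'
from h import *
s=arm.observe(); print(s["clock"],s["position"],s["force"],np.abs(s["dq"]).max())
im,d=optics.get_image("wrist"); cv2.imwrite("pics/w12d.png",cv2.resize(im[20:190,160:330,::-1],None,fx=3.5,fy=3.5,interpolation=cv2.INTER_CUBIC))
im,d=optics.get_image("side"); cv2.imwrite("pics/s12c.png",cv2.resize(im[130:240,220:350,::-1],None,fx=5,fy=5,interpolation=cv2.INTER_CUBIC))
E
```

```text
19.65 [ 0.58478944 -0.08276759  0.19516313] [0.45401745 0.203992   0.03360858] 0.0059328842800905075
```

View pics/w12d.png

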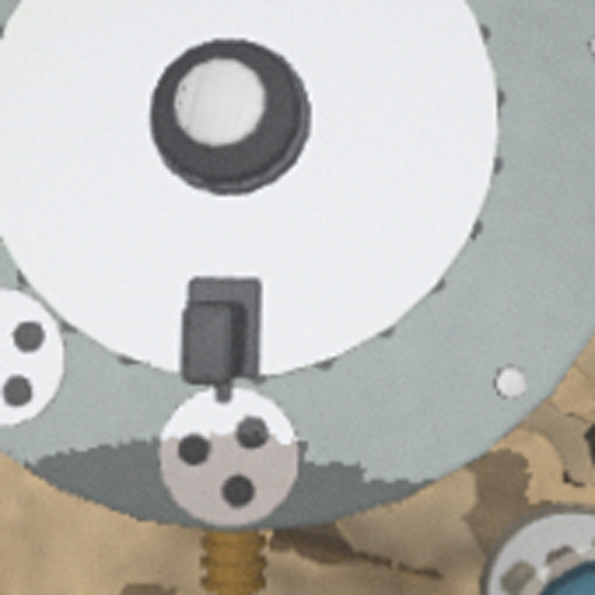

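View pics/s11c.png

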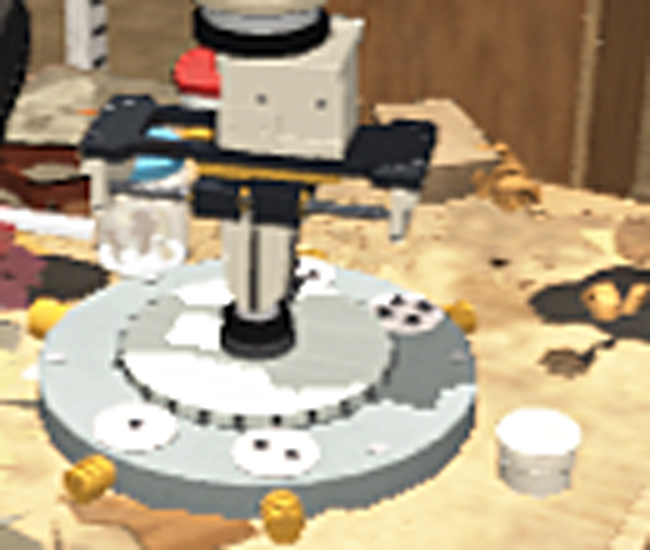

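View pics/s12c.png

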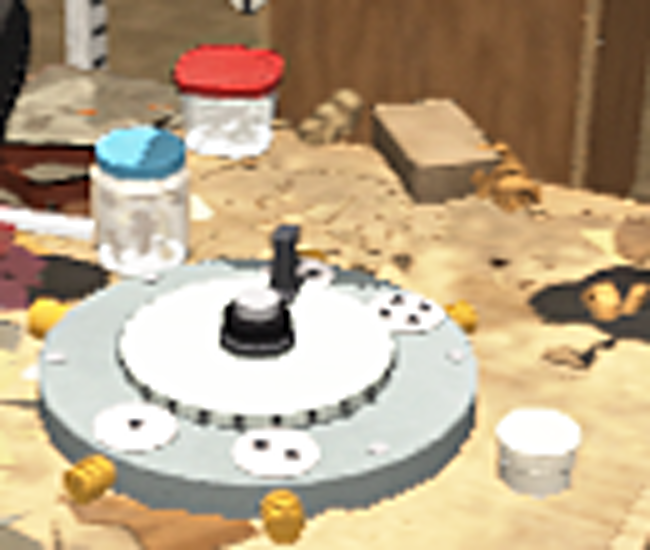

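```bash
python3 - <<'E'
from h import *
S=arm.observe()
w=lambda u,z,s=S:wonz(np.array(u)/3.5+[160,20],z,s)[:2]
c=w((220,102),.072);p3=w((230,456),.033)
ang=lambda q,c:np.arctan2(-(q-c)[1],-(q-c)[0])
for u,z in (((223.5,392),.036),((207,342),.082)):
    q=w(u,z);print(np.hypot(*(q-c)).round(4),(1.8+ang(q,c)-ang(p3,c)).round(3))
print(arm.sign_off())
E
```

```text
0.0826 1.778
0.0648 1.786
the job is handed in; nothing more can be done
None
```

I pushed the tab round to the three-pip plate, then pressed the button all the way down and let it come back up. The job is handed in at about 20 s of the 45 s.

- **Dial:** I turned it counter-clockwise with the shut fingers, at about 4 N, from about -0.07 rad. I stopped once to look and then made a small correction.
- **Pointer position:** The plate's middle is at 1.80 rad. The last wrist picture gave 1.778 from the pointer and 1.786 from the tab, so it sits about 1–2 mm short of the middle. Earlier readings of the same position ran from 1.775 to 1.83 depending on camera and feature, so the exact figure is uncertain by about 0.03 rad.
- **Button:** It reached its stop with the fingertips at z = 0.066 m, which is the full 6 mm travel. The force there was 22 N upward, with about 8 N sideways. The last pictures show the button up again and the arm touching nothing.
- **Surroundings:** In the last side picture, which covers the selector, pot and jars, nothing has shifted. I did not re-check the tape measure or the screwdriver, but the arm did not go near them.

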